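# Latch the injector test fixture's cup slide at its mid stop and open the supply

### The job

On the injector test fixture, push the sprung slide in by its round knurled knob until the stop pin pops up, without running it against its end stop, then let it go so that it comes back and rests against the pin with the collecting cup under the nozzle. Then push the lever of the supply valve fully over to its other side. Only push: lift nothing, leave the cup sitting in its socket, and leave the other things on the bench where they are.

Things in the scene. Friction and masses are not known exactly. Their poses are not given: they have to be found in the camera images.
- fixture: Fixed fixture: dark base plate 260 x 120 x 12 mm with a sprung slide along it and a black clamp bridge (150 mm high, 154 wide, 49 to 90 mm ahead of the origin) holding a steel injector, top 218 mm. Origin on the table on the slide's centre line, 100 mm from the plate's near end. x is the push direction (knob to bridge), y left, z up. Left or right of the robot, yaw up to 0.4 rad.
- knob_face (a point): Centre of the flat front face of the slide's knob: knurled steel disc 48 mm in diameter, 20 mm thick, axis level, 40 mm above the table. Moves with the slide; at rest at x = -135 mm in the fixture's frame (35 mm outside the base plate). Push this face along the fixture's x. Nothing stands within 50 mm beside or in front of it.
- carriage (a joint): Travel of the slide in m: 0 out (rest), grows as pushed in. Spring 3 N at 0, 6 N at 0.03, 9 N at 0.06. Past 0.031 the ear on its right side (-y) clears the stop pin, which pops up; released then, it returns and stops on the pin at 0.030. Released earlier it goes back to 0. End stop at 0.068; beyond 0.062 counts as running against it.
- stop_pin (a joint): Height of the sprung stop pin in m: 0 to 0.001 while held down under the slide's ear, 0.012 popped up. Brass, 10 mm thick, its top then 46 mm above the table, at (5, -48) mm in the fixture's frame in an aluminium housing. Comes up by itself; not to be touched.
- cup_centre (a point): Centre (half-way up) of the black collecting cup, 45 mm in diameter and high, open on top, standing loose in a shallow socket on the slide (lip 9 mm, about 3 mm of play), underside 36 mm above the table. Rides with the slide: at (30, 0) mm in the fixture's frame at the start, (60, 0) when latched.
- nozzle_tip (a point): Tip of the injector's nozzle, pointing down, fixed at (60, 0, 93) mm in the fixture's frame, 12 mm above the cup's rim.
- valve: Fixed supply valve: aluminium block on a dark steel foot 75 x 60 mm, 44 mm high, with pipe stubs left and right (72 mm over all) and a lever on top. Origin on the table under its centre; x is the way the lever is to be pushed, z up; the lever's pivot lies along y, 42 mm above the origin. Turned by up to 0.5 rad.
- valve_lever (a joint): Angle of the valve's lever in rad: 0 leaning 0.5 rad from upright to the valve's -x (the robot's side), 1.0 leaning 0.5 rad to +x against its stop. Starts at 0 to 0.2. Stiff (about 2 N at the ball), stays where it is left.
- lever_ball (a point): Centre of the black ball, 26 mm in diameter, at the lever's end, 75 mm from the pivot on a steel stem 10 mm thick; 108 mm above the table when the lever leans fully, 117 mm when upright.
- cap_nut: Bystander: steel cap nut, 22 mm wide, 34 mm high, standing beside the fixture. Origin at its underside.
- jar: Bystander: small jar with a steel lid, 48 mm wide, 55 mm high, beside the fixture. Origin at its underside.
- wrench: Bystander: steel wrench 150 mm long, lying far to the right. Origin at the underside of its middle.
- shim_tin: Bystander: grey tin 60 x 45 x 22 mm, behind the valve. Origin at its underside.
- spare_injector: Bystander: spare injector 140 mm long, 24 mm thick, lying between fixture and valve. Origin at the underside of its middle.
- beaker: Bystander: glass beaker 70 mm wide, 90 mm high, far to the left. Origin at its underside.
- nozzle_tray: Bystander: aluminium tray 140 x 100 x 30 mm, far to the right. Origin at its underside.

How it is judged (in metres and radians):
On the way, in this order (a step that is already met when the one before it is completed fails the run):
1. the slide is pushed in past the stop pin, which pops up, while the valve lever is still on its first side (value of joint carriage above 0.032 m and value of joint stop_pin above 0.008 m and value of joint valve_lever below 0.4 rad), for 0.05 s.
2. the slide is let go and rests against the stop pin at mid position with the cup under the nozzle, the lever not yet moved (value of joint carriage between 0.026 and 0.034 m and value of joint stop_pin above 0.008 m and horizontal distance between cup_centre and nozzle_tip below 0.009 m and angle between cup_centre's own z axis and vertical below 0.15 rad and z of cup_centre in the frame of fixture below 0.064 m and contact force between the fingers and carriage below 0.1 N and velocity of joint carriage between -0.005 and 0.005 m/s and value of joint valve_lever below 0.4 rad), for 0.2 s.
3. the valve lever is pushed fully over (value of joint valve_lever above 0.9 rad), for 0.1 s.
At the end, for the whole second after the job is handed in: The slide rests against the raised stop pin (travel 26 to 34 mm, pin up by more than 8 mm), the cup stands upright in its socket within 9 mm of the nozzle's axis, and the valve lever is at more than 0.9 of its 1.0 rad (value of joint carriage between 0.026 and 0.034 m and value of joint stop_pin above 0.008 m and horizontal distance between cup_centre and nozzle_tip below 0.009 m and angle between cup_centre's own z axis and vertical below 0.15 rad and z of cup_centre in the frame of fixture below 0.064 m and value of joint valve_lever above 0.9 rad and linear speed of cup below 0.02 m/s); the robot touches nothing.
It fails at once if the slide is run against its end stop (travel beyond 62 mm) (value of joint carriage above 0.062 m).
It fails at once if the cup is lifted out of its socket (z of cup_centre in the frame of fixture above 0.068 m).
It fails at once if a bystander is moved by more than 30 mm or lifted by more than 20 mm (distance of any of cap_nut, jar, wrench, shim_tin, spare_injector, beaker, nozzle_tray from where it was at the start of the episode above 0.03 m or height (world z) of any of cap_nut, jar, wrench, shim_tin, spare_injector, beaker, nozzle_tray above 0.02 m).
It also fails if it takes over 48 s, if anything falls off the work surface, if the arm or the gripper's body presses on something with over 40 N, if the wrist force passes 120 N, or if a joint passes its speed limit or range.

### The arm

A 6-joint arm with a two-finger parallel gripper is mounted at the origin on the work surface. World frame = base frame: x ahead of the robot, y to its left, z up, the work surface at z = 0. Lengths are in m, angles in degrees, forces in N, time in s.
With the tool pointing down it reaches from about 0.375 to 0.9 m from the base axis. Payload 3.1 kg.
Tool frame: the origin (TCP) lies at the very end of the fingers, on their centre line; the grasp point (between the pads) lies behind it (bot.grip_depth is the z of the grasp point in the tool frame, in m); z points along the fingers, y is the direction in which the jaws open and shut (so a half turn about z gives the same grasp; the last joint's range is limited). The gripper opens to 87 mm and grips with 3 to 60 N. Pads are 19 mm wide; open, the fingers measure 117 mm over their backs; the gripper's body (75 mm by 190 mm) begins 51 mm behind the grasp point.
Start: joints at [54.803, 30.224, 82.088, -0, 67.689, -10.227], TCP at [0.264, 0.567, 0.223] pointing down, gripper open.
Joint ranges: [-176.69, 176.69], [-43.24, 126.21], [12.49, 139.97], [-82, 262], [0, 151.66], [-163.58, 163.58]. Speed limits (degrees/s): [159.86, 159.86, 180, 180, 180, 180].

### API

Orientations are given as a 3x3 rotation matrix whose columns are the frame's x, y, z axes.
In Python, from rig import bot, vision gives the robot as it stands. The module is installed in compiled form; this text tells all that it offers.
- The arm moves only by the shell command python3 -m jog 'ROWS'. ROWS is JSON, a list of rows, each a list of 3 entries, a list of its own where there are three numbers: the shift along the tool's x, y, z in mm, then the turn, a rotation vector about the tool's x, y, z in degrees, then the closure, from 0 (fully open) to 1 (shut). In form: [[[dx, dy, dz], [wx, wy, wz], fingers], ...]. A call has 1 to 12 rows; each row is the pose to reach, as a shift and turn from the pose commanded when the call began, along the tool's axes at that moment; what a row does not reach only later rows make up. A row lasts 1/12 s, in which the tool goes at most 41.7 mm and 7.16 degrees, less where a joint would pass 70% of its speed; a pose out of reach is approached as far as the arm can. A call with a gripper value outside its range is refused whole. The fingers move at their own pace and stop on an object; the grip force is fixed at half the most. Time passes only in rows, so rows that repeat a pose let the fingers close. It gives the time, the measured TCP pose, the force and the opening at its end, in the units of the state.
- bot.read_state(): the state, without advancing time (a new reading comes with each control period).
- vision.capture(name): name is "scene" or "top" or "wrist"; returns the picture (480x640x3 uint8, red, green, blue); there is no depth.
- vision.camera_info(name): a dict with "intrinsics" (3x3 intrinsics, pixels), "dist" ([k1, k2, p1, p2, k3] as OpenCV has them; the pictures are not rectified), "camera_from_world" (4x4, takes a point from world to camera coordinates); the wrist camera has in their place "mount" (4x4, takes a point from camera to tool coordinates, whose origin is the TCP and whose axes are the flange's). Camera axes: x right, y up, looking along -z (the intrinsics and any distortion apply to the point x, -y, -z); pixel columns grow to the right and rows downward; lengths in m; the calibration is good to about 2 mm. A picture is of the moment at which its call begins: read the wrist's pose just before it. camera_info takes no time and is no camera call.
- bot.hand_in(): hands the job in, once; it reports no verdict.
The state is a dict: "time_s": time; "joint_positions": joint angles; "qvel": joint speeds; "tau": joint torques, N m; "position": TCP position; "tcp_rot": TCP orientation; "force": force on the tool from outside, world axes, zero at the start; "moment": the same for the moment, N m; "opening": opening from 0.0 (shut) to 1.0 (fully open).
Only numpy, scipy, OpenCV 4.12 (cv2) and the standard library are available. Lean on these libraries where they do the work, as an engineer would, in place of code of your own. Each camera call takes 0.05 s, during which the arm holds its last target. There are 200 camera calls.

## Working session

There is one attempt and no reset: what is moved stays moved. The work goes in short steps, Python scripts to look and compute and a shell command to move; the robot and the scene stay as the last step left them, time stands still between calls to the robot, and variables do not carry over. Pictures are saved under pics/ and viewed, about 8 in all and at most 12, crops included, and the job is handed in when it is done.

```bash
mkdir -p pics; python3 - <<'E'
from rig import bot, vision
import cv2, numpy as np
for n in ["scene","top"]:
    im=vision.capture(n); cv2.imwrite(f"pics/{n}0.png",im[:,:,::-1])
    c=vision.camera_info(n); print(n,{k:np.round(v,4).tolist() for k,v in c.items()})
c=vision.camera_info("wrist");print({k:np.round(v,4).tolist() for k,v in c.items()})
s=bot.read_state();print(s['time_s'],s['position'],s['tcp_rot'],s['opening'],bot.grip_depth)
E
```

```text
scene {'intrinsics': [[604.0151, 0.0, 316.8742], [0.0, 604.0151, 242.5086], [0.0, 0.0, 1.0]], 'dist': [0.0714, 0.0, 0.0, 0.0, 0.0], 'camera_from_world': [[0.7819, 0.6232, -0.0167, -0.4448], [-0.387, 0.5062, 0.7707, 0.1589], [0.4888, -0.5961, 0.637, -2.0841], [0.0, 0.0, 0.0, 1.0]]}
top {'intrinsics': [[558.3709, 0.0, 315.657], [0.0, 558.3709, 242.8139], [0.0, 0.0, 1.0]], 'dist': [-0.0827, 0.0, 0.0, 0.0, 0.0], 'camera_from_world': [[0.0065, -1.0, -0.0003, -0.0063], [0.992, 0.0064, 0.1259, -0.5741], [-0.1259, -0.0011, 0.992, -1.224], [0.0, 0.0, 0.0, 1.0]]}
{'intrinsics': [[365.7401, 0.0, 315.1324], [0.0, 365.7401, 236.1505], [0.0, 0.0, 1.0]], 'dist': [-0.0428, 0.0, 0.0, 0.0, 0.0], 'mount': [[0.0003, 0.9543, 0.2987, 0.0829], [1.0, -0.0, -0.0008, 0.0002], [-0.0008, 0.2987, -0.9543, -0.1626], [0.0, 0.0, 0.0, 1.0]]}
0.1 [0.26343336 0.56604245 0.22167511] [[-9.06511427e-01  4.22179790e-01 -1.12167575e-03]
 [ 4.22181143e-01  9.06510074e-01 -1.60258553e-03]
 [ 3.40231144e-04 -1.92631245e-03 -9.99998087e-01]] 0.9986430049195495 -0.0187
```

View pics/top0.png

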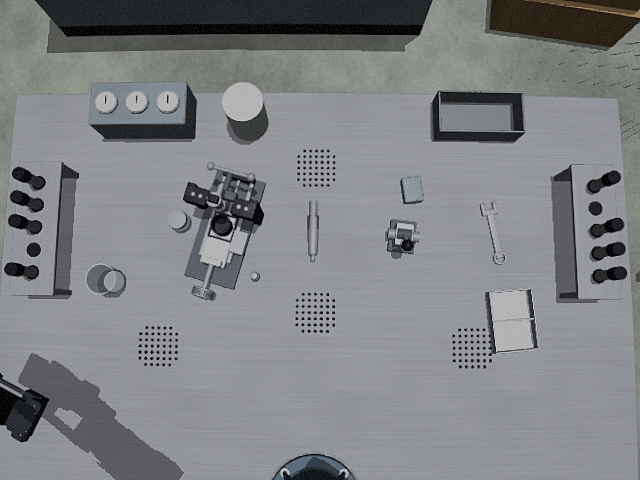

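View pics/scene0.png

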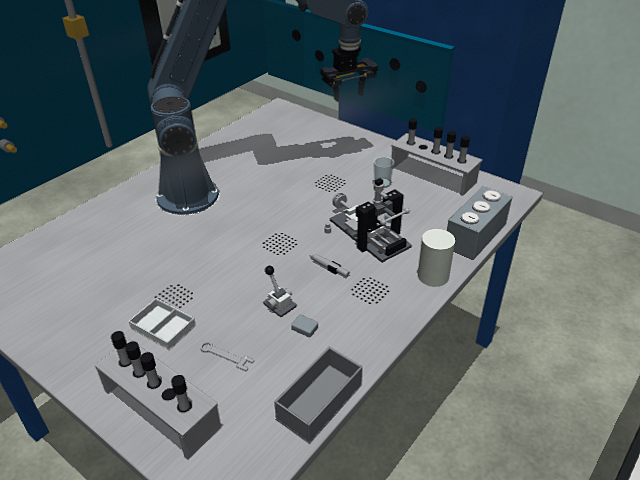

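The top view shows the fixture around (225,225), with its knob at (205,293) and yawed slightly right. The valve is around (403,237) with its ball near (408,244). I'll enlarge both.

```bash
python3 - <<'E'
import cv2, numpy as np
im=cv2.imread("pics/top0.png")
a=cv2.resize(im[155:305,165:275],None,fx=4,fy=4,interpolation=cv2.INTER_CUBIC)
b=cv2.resize(im[210:265,380:425],None,fx=8,fy=8,interpolation=cv2.INTER_CUBIC)
o=np.zeros((600,800,3),np.uint8);o[:600,:440]=a;o[:440,440:800]=b;cv2.imwrite("pics/crop1.png",o)
E
```

```text
(no output)
```

View pics/crop1.png

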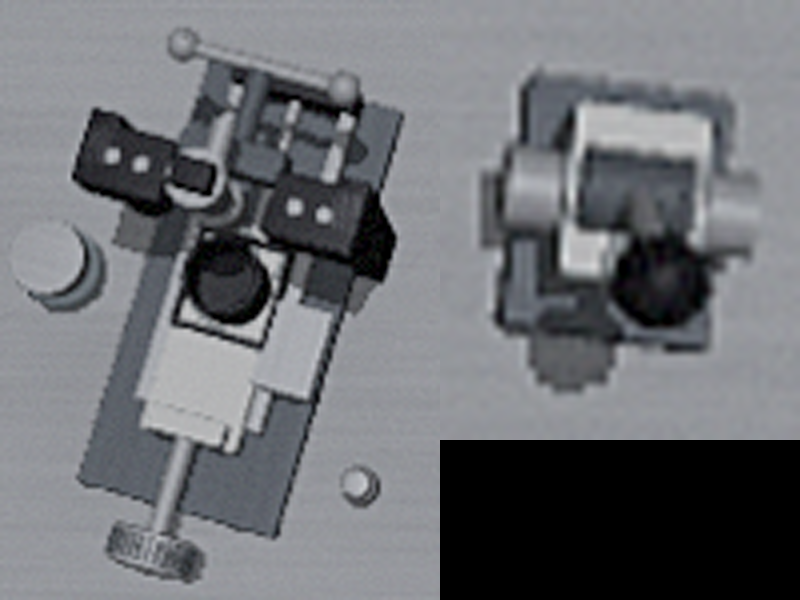

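The crop shows the plate corners, in crop pixels, at (80,482), (277,537) and (404,108). The knob disc is at (155,550). In the valve half, the ball is at (660,280) and the pipe stubs run from (505,190) to (757,215). Next I'll cast rays from these.

```bash
cat > h.py <<'E'
from rig import bot, vision
import cv2, numpy as np
def ray(name,uv,z):
    c=vision.camera_info(name);T=np.array(c["camera_from_world"]);K=np.array(c["intrinsics"])
    if True:
        p=cv2.undistortPoints(np.array([[uv]],float),K,np.array(c["dist"]))[0,0]
    d=T[:3,:3].T@np.array([p[0],-p[1],-1]); o=-T[:3,:3].T@T[:3,3]
    return o+d*(z-o[2])/d[2]
def proj(name,P):
    c=vision.camera_info(name);T=np.array(c["camera_from_world"]);q=T[:3,:3]@P+T[:3,3]
    return cv2.projectPoints(np.array([[q[0],-q[1],-q[2]]]),np.zeros(3),np.zeros(3),np.array(c["intrinsics"]),np.array(c["dist"]))[0].ravel()
E
python3 - <<'E'
from h import *
f=lambda u,v:(165+u/4-.4,155+v/4-.4); g=lambda u,v:(380+(u-440)/8-.45,210+v/8-.45)
nl,nr,fr=[ray("top",f(*p),.012)[:2] for p in [(80,482),(277,537),(404,108)]]
print("corners",nl,nr,fr,"w",np.linalg.norm(nl-nr),"l",np.linalg.norm(fr-nr))
x1=(fr-nr)/np.linalg.norm(fr-nr); y=(nl-nr)/np.linalg.norm(nl-nr); print("yaw",np.arctan2(x1[1],x1[0]),np.arctan2(-y[0],y[1]))
yaw=np.arctan2(x1[1],x1[0]);O=(nl+nr)/2+.1*x1; print("O",O,"knobface pred",O-.135*x1)
print("knob front ends z.04",[ray("top",f(*p),.04)[:2] for p in [(105,545),(188,583)]])
print("cup rim ctr",ray("top",f(228,280),.081)[:2],"pred",O+.03*x1)
print("ball",ray("top",g(660,280),.109))
print("stubs",[ray("top",g(*p),.03)[:2] for p in [(478,195),(765,217)]])
print("foot",[ray("top",g(*p),.005)[:2] for p in [(525,68),(737,95),(500,330),(710,350)]])
# scene: ball blob
im=cv2.imread("pics/scene0.png");print("ball in scene",[proj("scene",ray("top",g(660,280),z)) for z in (.106,.109,.112)])
m=(im[255:280,255:285].max(2)<60).astype(np.uint8);n,_,st,c=cv2.connectedComponentsWithStats(m);print(st,c+[255,255])
E
```

```text
corners [0.500592   0.29780995] [0.47010984 0.1834976 ] [0.72071199 0.11539252] w 0.11830669726840472 l 0.25969162918077665
yaw -0.2653568734784473 -0.260593197102833
O [0.58185082 0.21442841] knobface pred [0.45157596 0.24983265]
knob front ends z.04 [array([0.46357217, 0.27589821]), array([0.44286353, 0.22861416])]
cup rim ctr [0.60737526 0.20371182] pred [0.61080079 0.2065608 ]
ball [ 0.56244389 -0.19731208  0.109     ]
stubs [array([ 0.59634379, -0.15865695]), array([ 0.59057541, -0.24058557])]
foot [array([ 0.63741082, -0.17582215]), array([ 0.62990135, -0.23773046]), array([ 0.56056559, -0.16775338]), array([ 0.55511393, -0.22863328])]
ball in scene [array([268.57509684, 271.31708901]), array([268.51948644, 270.33392686]), array([268.46376035, 269.34905421])]
[[  0   0  30  25 686]
 [ 10  11   9   9  64]] [[269.54373178 266.72594752]
 [269.03125    269.9375    ]]
```

Measurements agree with the given sizes: the plate comes out 118x260 mm, and the ball falls where it should in the scene view. I'll compute the move to a standoff in front of the knob.

```bash
cat >> h.py <<'E'
from scipy.spatial.transform import Rotation as R
YAW=-.263;O=np.array([.582,.2144,0]);FX=np.array([np.cos(YAW),np.sin(YAW),0]);FY=np.array([-FX[1],FX[0],0])
VY=-.10;V=np.array([.596,-.2025,0]);VX=np.array([np.cos(VY),np.sin(VY),0])
def go(P,xaxis):   # shift/turn in tool axes to place TCP at P, tool down, tool x along xaxis
    s=bot.read_state();Rt=np.array(s["tcp_rot"]);z=np.array([0,0,-1.]);G=np.c_[xaxis,np.cross(z,xaxis),z]
    print("t",s["time_s"],"pos",np.round(s["position"],4),"F",np.round(s["force"],2),"open",round(s["opening"],3))
    print("shift",np.round(Rt.T@(P-np.array(s["position"]))*1e3,1),"turn",np.round(np.degrees(R.from_matrix(Rt.T@G).as_rotvec()),2))
E
python3 -c "
from h import *
go(O-.20*FX+[0,0,.20],-FX)"
```

```text
t 0.1 pos [0.2634 0.566  0.2217] F [-0.32  0.09  0.28] open 0.999
shift [-240.2 -218.6   22. ] turn [-0.11 -0.03 -9.9 ]
```

```bash
python3 -m jog '[[[-30,-27,3],[0,0,-1.2],1],[[-60,-54.5,5.5],[0,0,-2.5],1],[[-90,-82,8],[0,0,-3.7],1],[[-120,-109,11],[0,0,-5],1],[[-150,-136.5,14],[0,0,-6.2],1],[[-180,-164,16.5],[0,0,-7.4],1],[[-210,-191,19],[0,0,-8.7],1],[[-240,-218.5,22],[0,0,-9.9],1],[[-240,-218.5,22],[0,0,-9.9],1],[[-240,-218.5,22],[0,0,-9.9],1],[[-240,-218.5,22],[0,0,-9.9],1]]'
python3 - <<'E'
from h import *
s=bot.read_state();im=vision.capture("wrist");cv2.imwrite("pics/w1.png",im[:,:,::-1])
c=vision.camera_info("wrist");M=np.array(c["mount"]);Rt=np.array(s["tcp_rot"]);p=np.array(s["position"])
def pw(P):
    q=M[:3,:3].T@(Rt.T@(P-p)-M[:3,3])
    return np.round(cv2.projectPoints(np.array([[q[0],-q[1],-q[2]]]),np.zeros(3),np.zeros(3),np.array(c["intrinsics"]),np.array(c["dist"]))[0].ravel(),1)
for n,P in dict(facetop=O-.135*FX+[0,0,.064],faceL=O-.135*FX+.024*FY+[0,0,.04],faceR=O-.135*FX-.024*FY+[0,0,.04],nl=O-.1*FX+.06*FY+[0,0,.012],nr=O-.1*FX-.06*FY+[0,0,.012]).items(): print(n,pw(P))
go(O-.19*FX+[0,0,.03],-FX)
E
```

```text
time_s: 1.02
position: [0.389, 0.2672, 0.2004]
tcp_rot: [[-0.965, 0.261, -0.001], [0.261, 0.965, 0.0], [0.001, 0.0, -1.0]]
force: [0.4, 0.4, 0.1]
opening: 0.247
facetop [313.8 293.7]
faceL [338.7 282.5]
faceR [288.9 282.6]
nl [370.2 301.5]
nr [257.8 301.6]
t 1.0667 pos [0.3887 0.2678 0.2005] F [ 0.31  0.51 -0.  ] open 0.198
shift [-10.6  -1.4 170.5] turn [ 0.01 -0.03  0.02]
```

View pics/w1.png

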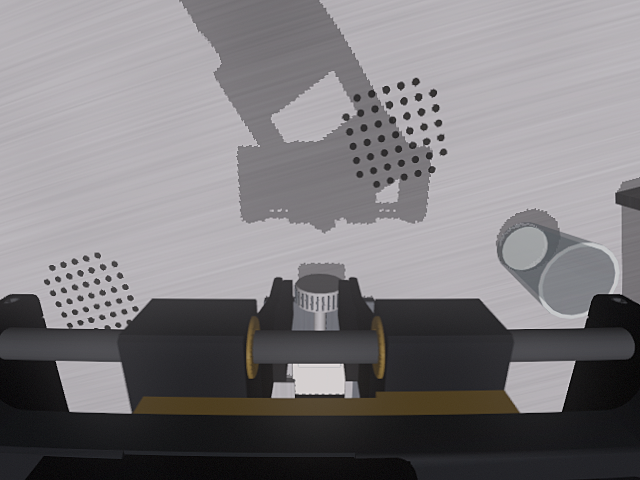

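The wrist view shows the knob at (318,285), about 4 px right of prediction. That is roughly 3 mm and within tolerance. Next I'll lower in front of it.

```bash
python3 -m jog '[[[-2,0,35],[0,0,0],1],[[-4,0,70],[0,0,0],1],[[-6,0,105],[0,0,0],1],[[-8,0,140],[0,0,0],1],[[-10.5,1,165],[0,0,0],1],[[-10.5,1,170],[0,0,0],1],[[-10.5,1,170],[0,0,0],1],[[-10.5,1,170],[0,0,0],1]]'
python3 -c "
from h import *
go(O-.15*FX+.002*FY+[0,0,.03],-FX)"
```

```text
time_s: 1.73
position: [0.3993, 0.2665, 0.031]
tcp_rot: [[-0.966, 0.258, 0.0], [0.258, 0.966, 0.0], [-0.0, 0.0, -1.0]]
force: [0.9, -0.2, -0.3]
opening: 0.003
t 1.7333 pos [0.3993 0.2665 0.031 ] F [ 0.87 -0.16 -0.33] open 0.003
shift [-40.   -0.9   1. ] turn [0.02 0.01 0.12]
```

```bash
python3 -m jog '[[[-10,0,0],[0,0,0],1],[[-20,0,0],[0,0,0],1],[[-28,0,0],[0,0,0],1],[[-35,0,0],[0,0,0],1],[[-35,0,0],[0,0,0],1],[[-35,0,0],[0,0,0],1]]'; python3 -m jog '[[[-4,0,0],[0,0,0],1],[[-4,0,0],[0,0,0],1],[[-4,0,0],[0,0,0],1]]';python3 -m jog '[[[-4,0,0],[0,0,0],1],[[-4,0,0],[0,0,0],1],[[-4,0,0],[0,0,0],1]]';python3 -m jog '[[[-4,0,0],[0,0,0],1],[[-4,0,0],[0,0,0],1],[[-4,0,0],[0,0,0],1]]'
```

```text
time_s: 2.23
position: [0.4343, 0.256, 0.031]
tcp_rot: [[-0.965, 0.261, 0.001], [0.261, 0.965, 0.0], [-0.001, 0.001, -1.0]]
force: [-0.2, 0.5, -0.1]
opening: 0.006
time_s: 2.48
position: [0.437, 0.2552, 0.0305]
tcp_rot: [[-0.966, 0.26, -0.0], [0.26, 0.966, -0.0], [0.0, -0.0, -1.0]]
force: [0.2, 0.3, -0.2]
opening: 0.005
time_s: 2.73
position: [0.4411, 0.2542, 0.0305]
tcp_rot: [[-0.966, 0.26, -0.0], [0.26, 0.966, 0.0], [0.0, 0.0, -1.0]]
force: [-0.6, 0.3, 0.0]
opening: 0.003
time_s: 2.98
position: [0.4438, 0.2531, 0.0304]
tcp_rot: [[-0.966, 0.26, -0.002], [0.26, 0.966, -0.0], [0.002, -0.001, -1.0]]
force: [-3.5, 2.1, -0.2]
opening: 0.005
```

Contact at about 3.8 N, where expected. I'll push 40 mm further, aiming for about 41 mm of travel, and hold.

```bash
python3 -m jog '[[[-5,0,0],[0,0,0],1],[[-10,0,0],[0,0,0],1],[[-15,0,0],[0,0,0],1],[[-20,0,0],[0,0,0],1],[[-25,0,0],[0,0,0],1],[[-30,0,0],[0,0,0],1],[[-35,0,0],[0,0,0],1],[[-40,0,0],[0,0,0],1],[[-40,0,0],[0,0,0],1],[[-40,0,0],[0,0,0],1],[[-40,0,0],[0,0,0],1]]'
python3 - <<'E'
from h import *
s=bot.read_state();print((s['position']-O)@FX,np.array(s['force'])@FX)
im=vision.capture("top")[:,:,::-1];cv2.imwrite("pics/t2.png",im)
E
```

```text
time_s: 3.9
position: [0.4806, 0.2427, 0.0303]
tcp_rot: [[-0.965, 0.26, -0.006], [0.26, 0.966, -0.001], [0.005, -0.002, -1.0]]
force: [-6.4, 1.8, 2.7]
opening: 0.001
-0.10528136839743416 -6.65224831144537
```

Force of 6.65 N and position both suggest 37–39 mm of travel, past the pin. I'll let it back slowly.

```bash
python3 -m jog '[[[2,0,0],[0,0,0],1],[[4,0,0],[0,0,0],1],[[6,0,0],[0,0,0],1],[[8,0,0],[0,0,0],1],[[10,0,0],[0,0,0],1],[[12,0,0],[0,0,0],1],[[14,0,0],[0,0,0],1],[[14,0,0],[0,0,0],1],[[14,0,0],[0,0,0],1]]'
python3 -m jog '[[[10,0,0],[0,0,0],1],[[20,0,0],[0,0,0],1],[[30,0,0],[0,0,0],1],[[40,0,0],[0,0,0],1],[[40,0,0],[0,0,0],1],[[40,0,-40],[0,0,0],1],[[40,0,-80],[0,0,0],1],[[40,0,-120],[0,0,0],1],[[40,0,-160],[0,0,0],1],[[40,0,-170],[0,0,0],1],[[40,0,-170],[0,0,0],1]]'
python3 - <<'E'
from h import *
t=vision.capture("top")[:,:,::-1];s=vision.capture("scene")[:,:,::-1]
cv2.imwrite("pics/t3.png",t);cv2.imwrite("pics/s3.png",s)
a=cv2.resize(t[155:305,165:275],None,fx=4,fy=4,interpolation=cv2.INTER_CUBIC)
b=cv2.resize(s[180:270,320:415],(360,341),interpolation=cv2.INTER_CUBIC)
o=np.zeros((600,800,3),np.uint8);o[:,:440]=a;o[:341,440:]=b;cv2.imwrite("pics/crop3.png",o)
for tr in (0,.03):print(tr,[np.round((proj("top",O+(x+tr)*FX+[0,0,z])-[165-.4,155-.4])*4) for x,z in((-.135,.064),(-.115,.064),(.03,.081))])
E
```

```text
time_s: 4.7
position: [0.4701, 0.2465, 0.0306]
tcp_rot: [[-0.966, 0.26, -0.0], [0.26, 0.966, 0.0], [0.0, 0.0, -1.0]]
force: [-1.8, 0.4, 0.1]
opening: 0.006
time_s: 5.62
position: [0.4339, 0.2579, 0.2044]
tcp_rot: [[-0.966, 0.259, 0.009], [0.259, 0.966, 0.003], [-0.008, 0.005, -1.0]]
force: [1.0, -0.7, 0.2]
opening: 0.005
0 [array([142., 565.]), array([153., 530.]), array([223., 273.])]
0.03 [array([158., 513.]), array([169., 478.]), array([239., 222.])]
```

View pics/crop3.png

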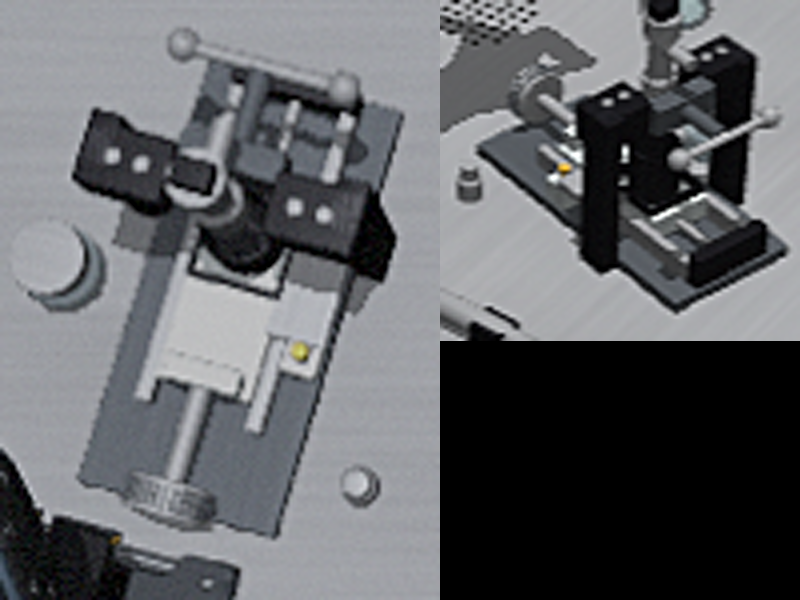

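The slide is latched: the brass pin is up at crop (300,352), the knob front sits at the position predicted for 30 mm of travel, and the cup is under the nozzle. Next is the lever.

```bash
python3 -c "
from h import *
go(V-.11*VX+[0,0,.20],-VX)"
```

```text
t 5.7167 pos [0.431  0.2568 0.2005] F [-0.54  0.08  0.35] open 0.007
shift [-170.1 -418.5    0.5] turn [ 0.01  0.03 -9.33]
```

```bash
python3 -m jog '[[[-14,-35,0],[0,0,-0.8],1],[[-28,-70,0],[0,0,-1.6],1],[[-42.5,-105,0],[0,0,-2.3],1],[[-57,-140,0],[0,0,-3.1],1],[[-71,-175,0],[0,0,-3.9],1],[[-85,-210,0],[0,0,-4.7],1],[[-99,-245,0],[0,0,-5.5],1],[[-113,-280,0],[0,0,-6.2],1],[[-128,-315,0],[0,0,-7],1],[[-142,-350,0],[0,0,-7.8],1],[[-156,-384,0],[0,0,-8.5],1],[[-170,-418,0],[0,0,-9.3],1]]'
python3 -m jog '[[[0,0,0],[0,0,0],1],[[0,0,35],[0,0,0],1],[[0,0,70],[0,0,0],1],[[0,0,103],[0,0,0],1],[[0,0,103],[0,0,0],1],[[0,0,103],[0,0,0],1],[[0,0,103],[0,0,0],1]]'
python3 - <<'E'
from h import *
s=bot.read_state();im=vision.capture("wrist");cv2.imwrite("pics/w4.png",im[:,:,::-1])
t=vision.capture("top")[:,:,::-1];cv2.imwrite("pics/t4.png",cv2.resize(t[190:300,360:450],None,fx=5,fy=5,interpolation=cv2.INTER_CUBIC))
go(V-.07*VX+[0,0,.095],-VX)
E
```

```text
time_s: 6.72
position: [0.4853, -0.1921, 0.1979]
tcp_rot: [[-0.995, 0.101, -0.005], [0.101, 0.995, 0.003], [0.005, 0.003, -1.0]]
force: [0.8, 0.3, 0.5]
opening: 0.003
time_s: 7.3
position: [0.4869, -0.1907, 0.0976]
tcp_rot: [[-0.995, 0.1, -0.001], [0.1, 0.995, 0.0], [0.001, 0.0, -1.0]]
force: [0.0, -0.4, 0.6]
opening: 0.005
t 7.4 pos [ 0.488  -0.1914  0.0991] F [ 0.78 -0.85  1.02] open 0.007
shift [-38.5  -0.2   4.3] turn [-0.09  0.17 -0.02]
```

View pics/t4.png

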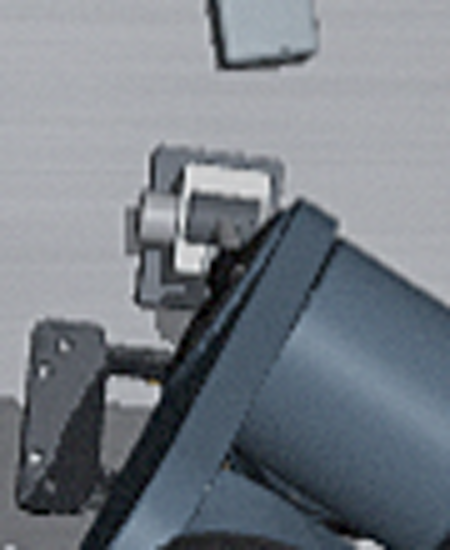

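The view shows the arm hiding the ball, while the fingers (left, about (60,420)) are lined up in front of the valve. I'll push using the measured line.

```bash
python3 -m jog '[[[-10,1,4],[0,0,0],1],[[-25,1.5,4],[0,0,0],1],[[-35,1.5,4],[0,0,0],1],[[-45,1.5,4],[0,0,0],1],[[-52,1.5,4],[0,0,0],1],[[-60,1.5,4],[0,0,0],1],[[-67,1.5,4],[0,0,0],1],[[-67,1.5,4],[0,0,0],1]]'
python3 -m jog '[[[-8,0,0],[0,0,0],1],[[-16,0,0],[0,0,0],1],[[-24,0,0],[0,0,0],1],[[-32,0,0],[0,0,0],1],[[-40,0,0],[0,0,0],1],[[-46,0,0],[0,0,0],1],[[-46,0,0],[0,0,0],1],[[-46,0,0],[0,0,0],1]]'
python3 -c "
from h import *
go(V+.0135*VX+[0,0,.095],-VX)"
```

```text
time_s: 8.07
position: [0.5544, -0.1959, 0.0936]
tcp_rot: [[-0.995, 0.1, 0.0], [0.1, 0.995, 0.0], [-0.0, 0.0, -1.0]]
force: [-1.0, 1.7, 1.5]
opening: 0.005
time_s: 8.73
position: [0.6008, -0.2012, 0.0935]
tcp_rot: [[-0.995, 0.101, 0.002], [0.101, 0.995, -0.001], [-0.002, -0.001, -1.0]]
force: [0.6, -0.0, -0.5]
opening: 0.009
t 8.7333 pos [ 0.6008 -0.2012  0.0935] F [ 0.57 -0.03 -0.48] open 0.009
shift [-8.8 -1.8 -1.5] turn [-0.03  0.14 -0.04]
```

```bash
python3 -m jog '[[[-3,0,0],[0,0,0],1],[[-6,0,0],[0,0,0],1],[[-7,0,0],[0,0,0],1],[[-7,0,0],[0,0,0],1]]'
python3 -m jog '[[[-2,0,0],[0,0,0],1],[[-2,0,0],[0,0,0],1],[[-2,0,0],[0,0,0],1]]'
python3 -m jog '[[[-2,0,0],[0,0,0],1],[[-2,0,0],[0,0,0],1],[[-2,0,0],[0,0,0],1]]'
python3 - <<'E'
from h import *
go(V+.0135*VX+[0,0,.095],-VX)
s=vision.capture("scene")[:,:,::-1];cv2.imwrite("pics/s5.png",cv2.resize(s[230:330,240:330],None,fx=6,fy=6,interpolation=cv2.INTER_CUBIC))
E
```

```text
time_s: 9.07
position: [0.606, -0.2015, 0.0932]
tcp_rot: [[-0.995, 0.101, -0.001], [0.101, 0.995, 0.0], [0.001, 0.0, -1.0]]
force: [-1.7, -0.8, -1.9]
opening: 0.005
time_s: 9.32
position: [0.6083, -0.2017, 0.0935]
tcp_rot: [[-0.995, 0.101, -0.0], [0.101, 0.995, 0.0], [0.0, 0.0, -1.0]]
force: [-3.1, -1.0, -1.9]
opening: 0.005
time_s: 9.57
position: [0.6099, -0.2018, 0.0934]
tcp_rot: [[-0.995, 0.1, -0.001], [0.1, 0.995, 0.0], [0.001, 0.0, -1.0]]
force: [-4.1, -0.6, -0.3]
opening: 0.003
t 9.5667 pos [ 0.6099 -0.2018  0.0934] F [-4.06 -0.6  -0.32] open 0.003
shift [ 0.2 -2.1 -1.6] turn [ 0.01 -0.07 -0.04]
```

View pics/s5.png

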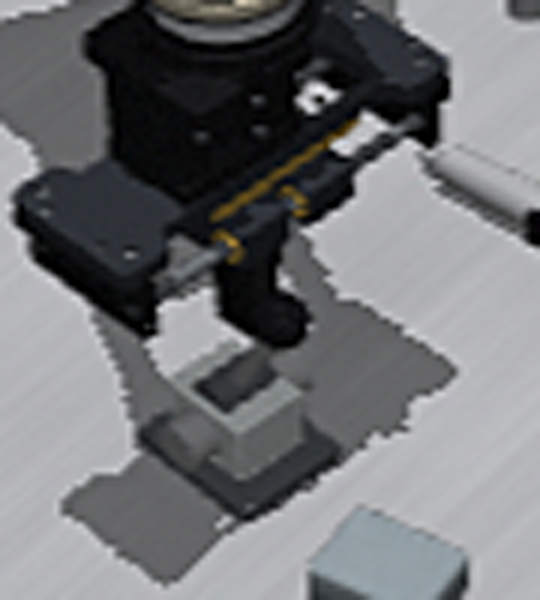

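The ball, at crop (285,320), is being pushed over in front of the fingers. I'll press on until it meets a firm stop.

```bash
python3 -m jog '[[[-2,0,0],[0,0,0],1],[[-2,0,0],[0,0,0],1],[[-2,0,0],[0,0,0],1]]'
python3 -m jog '[[[-2,0,0],[0,0,0],1],[[-2,0,0],[0,0,0],1],[[-2,0,0],[0,0,0],1]]'
python3 -m jog '[[[-2,0,0],[0,0,0],1],[[-2,0,0],[0,0,0],1],[[-2,0,0],[0,0,0],1]]'
```

```text
time_s: 9.87
position: [0.61, -0.2018, 0.0933]
tcp_rot: [[-0.995, 0.1, -0.005], [0.1, 0.995, 0.001], [0.005, 0.001, -1.0]]
force: [-7.2, -1.0, 0.6]
opening: 0.01
time_s: 10.12
position: [0.6102, -0.2018, 0.0933]
tcp_rot: [[-0.995, 0.1, -0.009], [0.1, 0.995, 0.002], [0.01, 0.001, -1.0]]
force: [-11.0, -1.5, 3.3]
opening: 0.005
time_s: 10.37
position: [0.6102, -0.2018, 0.0932]
tcp_rot: [[-0.995, 0.099, -0.014], [0.099, 0.995, 0.003], [0.014, 0.001, -1.0]]
force: [-15.3, -0.9, 6.3]
opening: 0.01
```

Position stays at 0.610 while the force rises to 15 N, so the lever is on its stop, right at the predicted end position. I'll back off, lift and check.

```bash
python3 -m jog '[[[10,0,0],[0,0,0],1],[[25,0,0],[0,0,0],1],[[40,0,0],[0,0,0],1],[[60,0,0],[0,0,0],1],[[90,0,0],[0,0,0],1],[[110,0,-20],[0,0,0],1],[[120,30,-50],[0,0,0],1],[[120,60,-80],[0,0,0],1],[[120,95,-110],[0,0,0],1],[[120,130,-120],[0,0,0],1],[[120,150,-120],[0,0,0],1],[[120,150,-120],[0,0,0],1]]'
python3 - <<'E'
from h import *
t=vision.capture("top")[:,:,::-1];s=vision.capture("scene")[:,:,::-1]
o=np.zeros((560,800,3),np.uint8)
o[:280,:400]=cv2.resize(t[155:295,165:365],(400,280),interpolation=cv2.INTER_CUBIC)
o[:280,400:]=cv2.resize(t[165:275,365:522],(400,280),interpolation=cv2.INTER_CUBIC)
o[280:,:400]=cv2.resize(s[180:285,320:470],(400,280),interpolation=cv2.INTER_CUBIC)
o[280:,400:]=cv2.resize(s[240:340,230:373],(400,280),interpolation=cv2.INTER_CUBIC)
cv2.imwrite("pics/end.png",o);E=None
st=bot.read_state();print(st["time_s"],st["position"],st["force"])
for a in (.8,.9,1.0):
    P=V+np.sin(a-.5)*.075*VX+[0,0,.042+.075*np.cos(a-.5)]
    p=proj("top",P);q=proj("scene",P);print(a,p,q,"crop",(p-[365,165])*2.55+[400,0],(q-[230,240])*2.8+[400,280])
E
```

```text
time_s: 11.37
position: [0.5149, -0.0376, 0.2164]
tcp_rot: [[-0.995, 0.096, 0.009], [0.096, 0.995, 0.0], [-0.009, 0.001, -1.0]]
force: [0.7, 0.1, -0.6]
opening: 0.008
11.4667 [ 0.51394391 -0.0407577   0.2147186 ] [0.01124142 0.5495573  0.19733941]
0.8 [410.47146841 218.45111596] [282.23779446 279.19000154] crop [515.95224444 136.30034571] [546.26582448 389.73200431]
0.9 [410.54413341 215.42880615] [284.12717336 281.16574647] crop [516.1375402  128.59345568] [551.55608541 395.26409012]
1.0 [410.55073514 212.61498173] [285.95801932 283.28636298] crop [516.1543746 121.4182034] [556.68245411 401.20181633]
```

View pics/end.png

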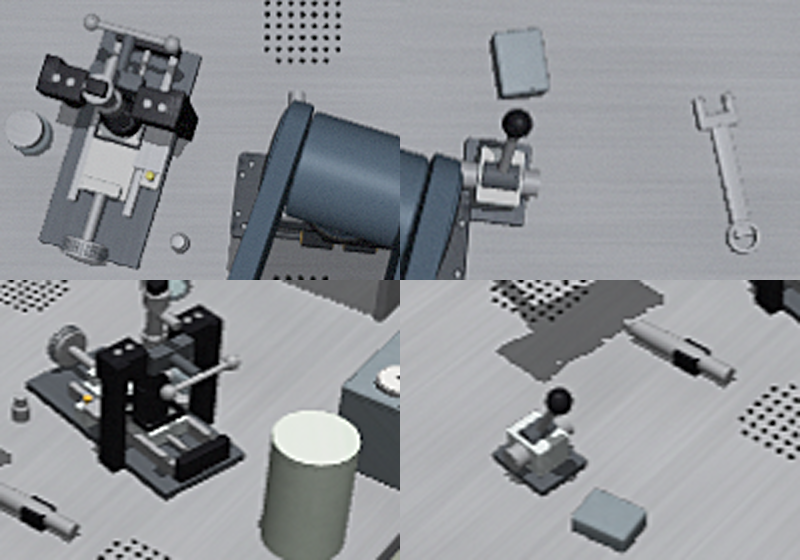

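The ball is at (516,122) in the top view and (559,401) in the scene view, both matching the 1.0 rad prediction. The slide is still latched with the pin up, and the bystanders in view have not moved.

```bash
python3 -c "
from rig import bot
print(bot.hand_in())"
```

```text
the job is handed in; nothing more can be done
None
```

The job is done and handed in at about 11.5 s on the robot's clock; the hand-in reports no verdict.

- **Slide:** I pushed the knob in with closed fingers to about 37–39 mm of travel at 6.7 N, well short of the 62 mm limit, then let it back slowly. In the pictures the brass pin is up, the knob is where 30 mm of travel puts it, and the cup is in its socket under the nozzle. I judged the cup by eye and did not measure its distance from the nozzle axis.
- **Valve lever:** I pushed it until the position stopped changing while the force rose to 15 N. Both fixed cameras then show the ball at the spot predicted for 1.0 rad.
- **Other checks:** At the end the arm was clear of everything, with force near zero. The bystanders visible in the last pictures had not moved; the beaker and the tray were outside those crops, but the arm never worked near them.
- **Small disagreement:** the wrist camera showed the knob about 3–4 mm to the left of where the top camera put it. I moved the push line by only about 2 mm, since the fingers still pressed well within the knob face.

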